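# Show a freshly cast gel cassette to the inspection camera

### The job

First turn the light panel's dimmer dial to 7 and let go of it. Then take the gel cassette that still has its comb in out of the rack and hold it up to the inspection camera: comb up and upright, centred on the lens axis halfway between the lens and the light panel, its front (the short-plate side, where the comb sits) square to the lens. Finish while still holding it there, steady in the air; do not touch the camera or the panel, and leave the other cassettes, the bottle and the beaker where they are.

Things in the scene. Friction and masses are not known exactly. Their poses are not given: they have to be found in the camera images.
- dial (a joint): angle of the dimmer dial, rad: 0 with the pointer at mark 0, growing clockwise seen from above to 4.712 at mark 10. Marks 0 to 10 are 0.4712 rad (27 degrees) apart, so 7 is 3.299; long ticks at 0, 5 and 10; mark 5 points along the stand's +x. Starts between 3.9 and 5.5; stays where left (friction 0.03 N m).
- dial_top (a point): centre of the dial's top face, 75 mm above the bench, on its axis; turns with it, x along the bar to the pointer end (white line). Black bar 38 mm long (x), 12 thick (y), 24 high, on a skirt 40 mm across, 5 high, on a grey console (100 mm wide, 135 deep, top 46 mm above the bench) with white ticks round the dial.
- stand: inspection stand, fixed to the bench: aluminium base plate 130 x 450 x 12 mm, long along its y, with the camera at its -y end, the light panel at its +y end and the dimmer console on its -x side (dial axis at x -150, y +80 mm). Origin on the bench straight below view_point. x away from the robot (about), z up; the lens axis runs along y.
- camera: inspection camera of the stand: dark box 46 mm wide with a black lens 41 mm across on a 29 mm post, its axis 160 mm above the bench, its top 183 mm above it. Its frame coincides with the stand's; the camera fills y from -267 mm to -150 mm (lens front), x within 27 mm of the axis.
- panel: light panel of the stand: upright dark frame 180 mm wide (x) x 140 mm high x 16 mm thick with a white face that looks along -y to the camera; its centre is 160 mm above the bench, its top 230 mm. Its frame coincides with the stand's; the white face lies at y = +150 mm, its feet and fins end at y = +175 mm.
- lens (a point): centre of the lens's front glass, 160 mm above the bench; looks along the stand's +y.
- view_point (a point): the point on the lens axis halfway between the lens front and the panel's white face (150 mm from each), 160 mm above the bench, where the middle of the cassette belongs; axes as the stand's.
- rack: grey plastic rack, fixed, 200 mm long (x) x 110 (y), 38 high: floor 10 mm thick with two rows of ribs 28 mm high (at y -35 and +35 mm, rows 20 mm wide); nine slots 10 mm wide, 20 mm apart along x. Origin under its centre. Three cassettes stand in the slots at x = -60, 0 and +60 mm in any order, fronts to the rack's -x.
- cassette: the gel cassette with its comb in: upright clear plastic sandwich 8 mm thick (x), 100 wide (y). Back (+x) plate 84 mm high, front (-x) plate 74; on the front plate's top edge a white comb, 84 wide, up to 96 mm high, within the 8 mm. Origin at the centre of its underside, z up. About 90 g, loose in its slot on the rack's floor (ribs reach 28 mm up it), its x about along the rack's x.
- cassette_mid (a point): the middle of the cassette, 42 mm above its underside; axes as the cassette's.
- spare_a: another cassette of the same size without a comb (84 mm high), standing in the rack; to be left alone.
- spare_b: a second cassette without a comb, as spare_a; to be left alone.
- bottle: capped glass bottle, 56 mm across, 105 mm high, standing beyond the rack; origin at the centre of its underside; to be left alone.
- beaker: small empty glass beaker, 68 mm across, 85 mm high, standing left of the console; origin at the centre of its underside; to be left alone.
Not all that is in view belongs to the job. What is shaped like the cassette but blue is not meant.

How it is judged:
On the way, in this order (a step that is already met when the one before it is completed fails the run):
1. the dial stands at 7 (within a quarter of a division) and is let go, the cassette still in the rack (value of joint dial between 3.179 and 3.419 rad and contact force between anything else and stand below 0.2 N and distance of cassette from where it was at the start of the episode below 0.012 m), for 0.2 s.
2. the cassette with the comb is lifted out of the rack (height (world z) of cassette above 0.05 m and contact force between cassette and the fingers above 1 N), for 0.1 s.
At the end, for the whole second after the job is handed in: dial at 7 within 0.12 rad; cassette held still by the fingers alone, its middle within 15 mm of the view point, upright and square to the lens within 8 degrees, comb up, front to the lens; other cassettes within 15 mm, bottle and beaker within 20 mm of their start (value of joint dial between 3.179 and 3.419 rad and distance between cassette_mid and view_point below 0.015 m and angle between cassette's own z axis and vertical below 0.14 rad and angle between the x axis of cassette and the y axis of stand, either way round below 0.14 rad and x of lens in the frame of cassette below -0.1 m and linear speed of cassette below 0.02 m/s and angular speed of cassette below 0.15 rad/s and contact force between cassette and the fingers above 1 N and contact force between cassette and stand below 0.1 N and contact force between cassette and rack below 0.1 N and distance of each of spare_a, spare_b from where it was at the start of the episode below 0.015 m and distance of each of bottle, beaker from where it was at the start of the episode below 0.02 m); the arm keeps its last pose, push and grip.
It fails at once if the camera or the light panel is touched (over 2 N) (contact force between any of camera, panel and anything else above 2 N).
It fails at once if another cassette, the bottle or the beaker is disturbed (distance of any of spare_a, spare_b from where it was at the start of the episode above 0.015 m or distance of any of bottle, beaker from where it was at the start of the episode above 0.02 m).
It also fails if it takes over 61 s, if anything falls off the work surface, if the arm or the gripper's body presses on something with over 40 N, if the wrist force passes 120 N, or if a joint passes its speed limit or range.

### The arm

A 6-joint arm with a two-finger parallel gripper is mounted at the origin on the work surface. World frame = base frame: x ahead of the robot, y to its left, z up, the work surface at z = 0. Lengths are in m, angles in rad, forces in N, time in s.
With the tool pointing down it reaches from about 0.25 to 0.725 m from the base axis. Payload 9.7 kg.
Tool frame: the origin (TCP) lies midway between the tips of the shut fingers; the grasp point (between the pads) lies ctrl.pinch_z behind it (ctrl.pinch_z is the distance from the TCP to the grasp point, in m); z points along the fingers, y is the direction in which the jaws open and shut (so a half turn about z gives the same grasp; the last joint's range is limited). The gripper opens to 85 mm and grips with 20 to 120 N. Pads are 22 mm wide; open, the fingers measure 114 mm over their backs; the gripper's body (76 mm by 85 mm) begins 54 mm behind the grasp point. The pads swing forward as they close: fully open they stand 13 mm farther back than shut.
Start: joints at [1.135, 0.087, 0.176, 1.66, 0, 1.571], TCP at [0.232, 0.499, 0.231] pointing down, gripper open.
Joint ranges: [-3.13, 3.13], [-0.85, 1.81], [-1.15, 1.24], [-2.2, 2.28], [-1.44, 1.52], [-3.14, 3.14]. Speed limits (rad/s): [2.22, 2.22, 2.57, 3.14, 3.14, 3.14].

### API

Orientations are given as a unit quaternion [w, x, y, z].
In Python, from bench import ctrl gives the robot as it stands.
- The arm moves only by the tool send_rows, never from a script. Its argument "motion" is a list of rows, each a list of 5 numbers: the shift along the world's x, y, z in cm, then the turn about the world's z in degrees, then the closure, from 0 (fully open) to 1 (shut). In form: [[dx, dy, dz, twist, gripper], ...]. A call has 1 to 12 rows; each row is the pose to reach, as a shift and turn from the pose measured when the call began; what a row does not reach only later rows make up. A row lasts 1/10 s, in which the tool goes at most 50 mm and 8.59 degrees, less where a joint would pass 70% of its speed; a pose out of reach is approached as far as the arm can. A call with a gripper value outside its range is refused whole. The fingers move at their own pace and stop on an object; "grip_force" is the grip in N (left out, the last holds). Time passes only in rows, so rows that repeat a pose let the fingers close. It gives the time, the measured TCP pose, the force and the opening at its end, in the units of the state.
- ctrl.get_obs(): the state, without advancing time (a new reading comes with each control period).
- ctrl.read_camera(name): name is "scene" or "side" or "wrist"; returns (picture, depth): 480x640x3 uint8, blue, green, red; 480x640 float32, m along the optical axis (not along the pixel's ray), 0 where there is no reading.
- ctrl.camera_model(name): a dict with "K" (3x3 intrinsics, pixels), "D" ([k1, k2, p1, p2, k3] as OpenCV has them; the pictures are not rectified), "R" (3x3) and "t" (3): a world point X has camera coordinates R X + t; the wrist camera has in their place "tool_from_camera" (4x4, takes a point from camera to tool coordinates, whose origin is the TCP and whose axes are the flange's). Camera axes: x right, y down, z forward; pixel columns grow to the right and rows downward; lengths in m; the calibration is good to about 2 mm. A picture is of the moment at which its call begins: read the wrist's pose just before it. camera_model takes no time and is no camera call.
- ctrl.job_done(): hands the job in, once; it reports no verdict.
The state is a dict: "t": time; "joints": joint angles; "qd": joint speeds; "joint_efforts": joint torques, N m; "tcp_pos": TCP position; "ee_rot": TCP orientation; "ft_force": force on the tool from outside, world axes, zero at the start; "wrist_torque": the same for the moment, N m; "finger_gap": finger opening in m.
Only numpy, scipy, OpenCV 4.12 (cv2) and the standard library are available. Lean on these libraries where they do the work, as an engineer would, in place of code of your own. Each camera call takes 0.05 s, during which the arm holds its last target. There are 200 camera calls.

## Working session

There is one attempt and no reset: what is moved stays moved. The work goes in short steps, Python scripts to look and compute and a tool call to move; the robot and the scene stay as the last step left them, time stands still between calls to the robot, and variables do not carry over. Pictures are saved under pics/ and viewed, about 8 in all and at most 12, crops included, and the job is handed in when it is done.

Besides the shell and the picture viewer there is one more tool, called after "Request:" as name([rows], argument=value, ...), one row to a line, values as JSON. send_rows: Moves the arm, as the interface text tells. Its arguments: {"type":"object","properties":{"motion":{"type":"array","items":{"type":"array","items":{"type":"number"}}},"grip_force":{"type":"number"}},"required":["motion"]}

```bash
mkdir -p pics; cat > h.py <<'E'
import numpy as np, cv2
from bench import ctrl
from scipy.spatial.transform import Rotation as Ro
def pose():
    o=ctrl.get_obs(); q=o['ee_rot']; return np.array(o['tcp_pos']),Ro.from_quat([q[1],q[2],q[3],q[0]]).as_matrix()
def grab(n):
    p,R=pose(); im,d=ctrl.read_camera(n); np.savez('last_%s.npz'%n,im=im,d=d,p=p,R=R); return im,d
def ext(n,z):
    m=ctrl.camera_model(n)
    if n=='wrist':
        T=np.array(m['tool_from_camera']); R=z['R']@T[:3,:3]; t=z['R']@T[:3,3]+z['p']; return m,R,t
    R=np.array(m['R']).T; return m,R,-R@np.array(m['t'])
def ray(n,uv,z):
    m,R,t=ext(n,z); x=cv2.undistortPoints(np.array(uv,float).reshape(-1,1,2),np.array(m['K']),np.array(m['D'])).reshape(-1,2)
    return np.c_[x,np.ones(len(x))]@R.T,t
def atz(n,uv,h):
    z=np.load('last_%s.npz'%n); r,t=ray(n,uv,z); return t+r*((h-t[2])/r[:,2])[:,None]
def bydepth(n,uv):
    z=np.load('last_%s.npz'%n); r,t=ray(n,uv,z); d=np.array([np.median(z['d'][int(v)-1:int(v)+2,int(u)-1:int(u)+2]) for u,v in uv]); return t+r*d[:,None]
E
python3 - <<'E'
from h import *
o=ctrl.get_obs(); print({k:np.round(v,3) for k,v in o.items()}, ctrl.pinch_z)
for n in ['scene','side','wrist']:
    im,d=grab(n); cv2.imwrite('pics/%s0.png'%n,im)
    m=ctrl.camera_model(n); print(n, ext(n,np.load('last_%s.npz'%n))[1:] )
E
```

```text
{'t': np.float64(0.0), 'joints': array([ 1.135,  0.087,  0.175,  1.66 , -0.   ,  1.571]), 'qd': array([-0.001, -0.001,  0.002,  0.002,  0.   ,  0.002]), 'joint_efforts': array([-1.0000e-03, -5.2039e+01,  4.6480e+01,  1.6000e-02, -0.0000e+00,
       -0.0000e+00]), 'tcp_pos': array([0.232, 0.498, 0.231]), 'ee_rot': array([-0.   ,  0.216,  0.976, -0.001]), 'ft_force': array([-0.575,  0.617, -0.042]), 'wrist_torque': array([-0.026,  0.008, -0.029]), 'finger_gap': np.float64(0.085)} 0.0187
scene (array([[ 0.75072791,  0.43502541, -0.49715239],
       [ 0.66040027, -0.47517945,  0.58144301],
       [ 0.01670588, -0.76482507, -0.64402137]]), array([ 1.28739886, -0.92456378,  1.08884006]))
side (array([[ 0.95505971, -0.2329241 ,  0.18332296],
       [-0.29638308, -0.7415604 ,  0.60186813],
       [-0.00424454, -0.62915383, -0.77726922]]), array([ 0.24746159, -1.02780003,  1.3846085 ]))
wrist (array([[ 4.20767802e-01,  8.60374557e-01,  2.87593599e-01],
       [ 9.07167891e-01, -3.98736864e-01, -1.34370124e-01],
       [-9.34466494e-04,  3.17434301e-01, -9.48279806e-01]]), array([0.15770563, 0.53225848, 0.37331833]))
```

View pics/scene0.png

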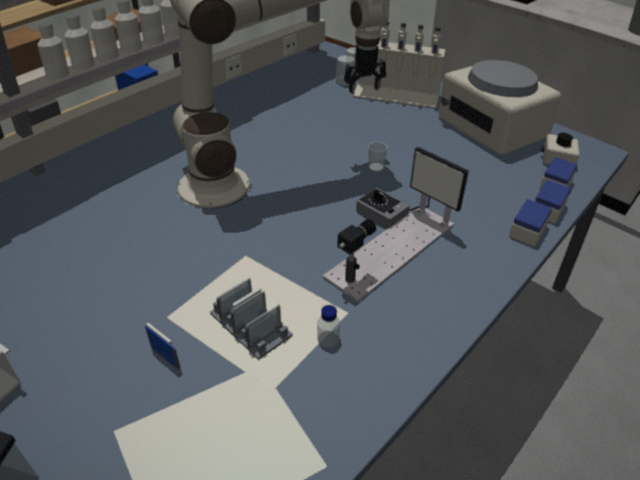

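View pics/side0.png

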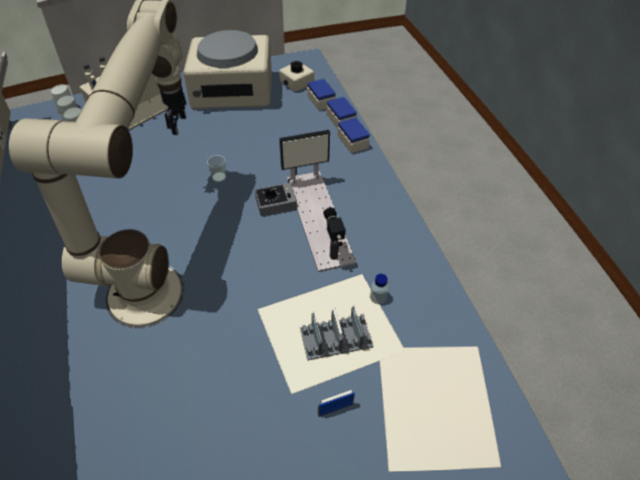

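The scene view has the rack at about (250,318) with three cassettes at (235,298), (250,312) and (264,328). The blue decoy is at (162,345), the console at (382,203), and the stand runs from (350,280) to (435,215). Next I'll enlarge the rack and the console.

```bash
python3 - <<'E'
from h import *
a=np.load('last_scene.npz')['im']; b=np.load('last_side.npz')['im']
c=lambda im,x,y,w,h: cv2.resize(im[y:y+h,x:x+w],(400,300),interpolation=cv2.INTER_CUBIC)
cv2.imwrite('pics/m1.png',np.vstack([np.hstack([c(a,200,270,100,75),c(b,290,300,100,75)]),np.hstack([c(a,310,140,168,126),c(b,240,150,120,90)])]))
E
```

```text
(no output)
```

View pics/m1.png

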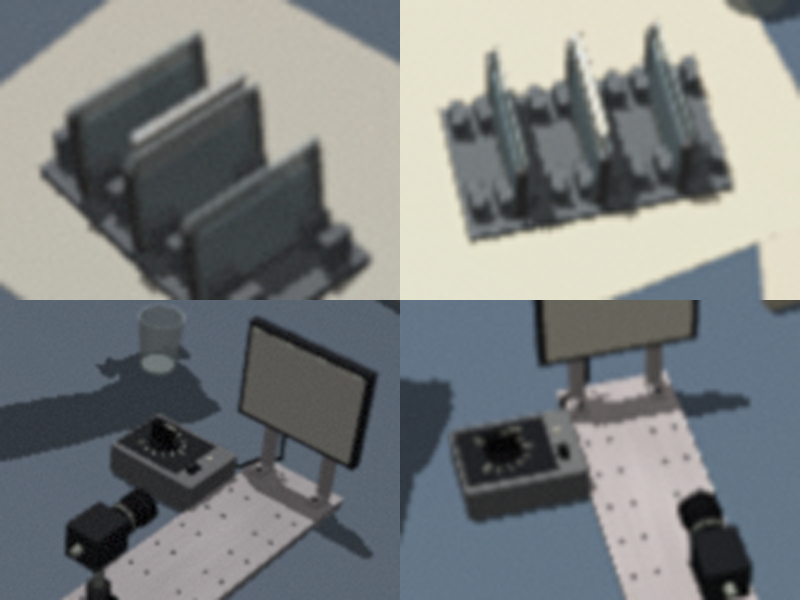

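```bash
python3 - <<'E'
from h import *
np.set_printoptions(precision=4,suppress=True)
print('plate scene',atz('scene',[(453.6,225.3),(358,299),(326,273)],.012))
print('plate side TR TL BL BR',atz('side',[(320.4,171.6),(288,177),(319,269),(355,264)],.012))
print('dial scene',atz('scene',[(379,197)],.075),'side',atz('side',[(271,193.5)],.075))
# panel white face via depth, scene
print('panel depth',bydepth('scene',[(420,165),(455,185),(425,190),(455,200)]))
print('rack side corners BL(470,240) TL(442,108) BR(730,188)',atz('side',[(290+70/4,300+240/4),(290+42/4,300+108/4),(290+332/4,300+188/4)],.005))
print('comb top scene',atz('scene',[(200+133/4,270+135/4),(200+245/4,270+80/4)],.096))
print('comb top side',atz('side',[(290+173/4,300+38/4),(290+207/4,300+140/4)],.090))
print('bottle',atz('side',[(381,280)],.105),'beaker',atz('side',[(217,160)],.085))
E
```

```text
plate scene [[ 0.7172  0.3516  0.012 ]
 [ 0.6923 -0.088   0.012 ]
 [ 0.5653 -0.0706  0.012 ]]
plate side TR TL BL BR [[ 0.7137  0.3537  0.012 ]
 [ 0.5867  0.3624  0.012 ]
 [ 0.5665 -0.0843  0.012 ]
 [ 0.6862 -0.1006  0.012 ]]
dial scene [[0.5073 0.2396 0.075 ]] side [[0.4912 0.2361 0.075 ]]
panel depth [[0.5842 0.3259 0.1846]
 [0.7106 0.3195 0.1762]
 [0.613  0.3271 0.107 ]
 [0.7197 0.3195 0.1274]]
rack side corners BL(470,240) TL(442,108) BR(730,188) [[ 0.4356 -0.3815  0.005 ]
 [ 0.4476 -0.2699  0.005 ]
 [ 0.6332 -0.3997  0.005 ]]
comb top scene [[ 0.5276 -0.3671  0.096 ]
 [ 0.5439 -0.2897  0.096 ]]
comb top side [[ 0.5432 -0.2893  0.09  ]
 [ 0.539  -0.3763  0.09  ]]
bottle [[ 0.7104 -0.2433  0.105 ]] beaker [[0.3397 0.4583 0.085 ]]
```

View pics/wrist0.png

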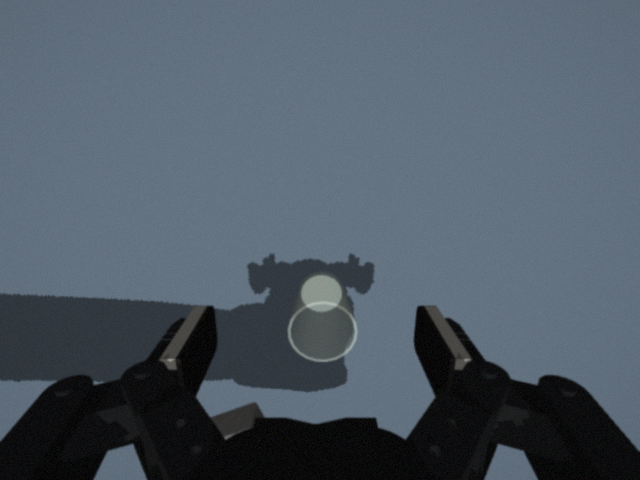

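The first enlarged crop shows the middle cassette in scene, (250,312), is the only one with a white strip on its top edge. The other two are plain, and the decoy is blue. The wrist view shows only the beaker, at (320,330). I'll go above the console for a closer look.

Request:
send_rows([
  [2.7, -3.5, 2, 0, 0],
  [5.4, -7, 4, 0, 0],
  [8.2, -10.5, 6, 0, 0],
  [11, -14, 8, 0, 0],
  [13.7, -17.5, 9, 0, 0],
  [16.4, -21, 9, 0, 0],
  [19, -24.5, 9, 0, 0],
  [21.8, -27.8, 9, 0, 0],
  [21.8, -27.8, 9, 0, 0],
  [21.8, -27.8, 9, 0, 0],
])

```text
t: 1.15
tcp_pos: [0.4505, 0.2197, 0.3204]
ee_rot: [-0.0, 0.217, 0.976, -0.001]
ft_force: [0.0, 0.7, 0.3]
finger_gap: 0.0854
```

```bash
python3 - <<'E'
from h import *
im,d=grab('wrist'); cv2.imwrite('pics/w1.png',cv2.resize(im,(800,600),interpolation=cv2.INTER_CUBIC)); print(pose())
E
```

```text
(array([0.4499939 , 0.22044338, 0.32055773]), array([[-9.06194210e-01,  4.22860518e-01, -1.01761339e-03],
       [ 4.22861391e-01,  9.06193936e-01, -8.91302279e-04],
       [ 5.45258536e-04, -1.23800238e-03, -9.99999085e-01]]))
```

View pics/w1.png

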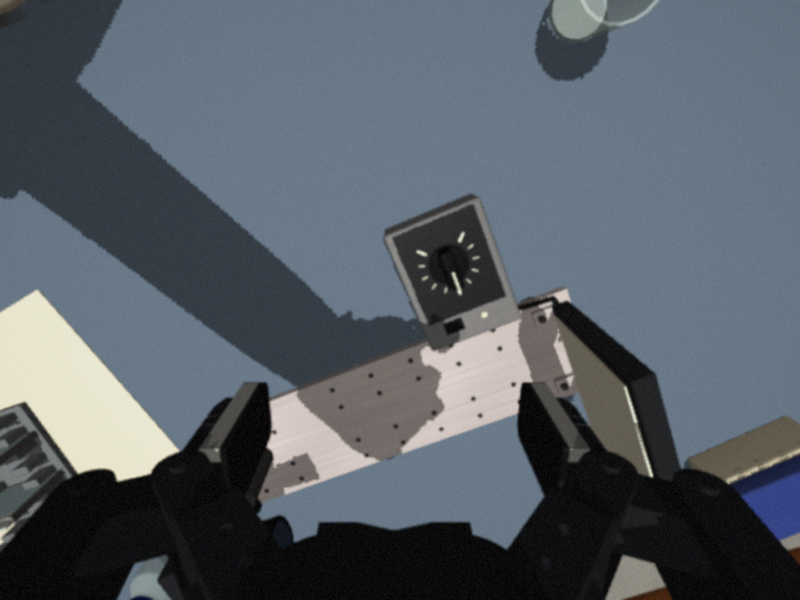

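The dial is at about (447,265) of 800x600. The console's top corners are at (384,233) and (478,196), and the panel is at the right. I'll enlarge the dial to read the pointer.

```bash
python3 - <<'E'
from h import *
np.set_printoptions(precision=4,suppress=True)
im=np.load('last_wrist.npz')['im']
c=cv2.resize(im[150:280,295:425],(600,600),interpolation=cv2.INTER_CUBIC)
cv2.imwrite('pics/w1c.png',cv2.convertScaleAbs(c,alpha=1.3,beta=20))
s=lambda l:[(a*.8,b*.8) for a,b in l]
print('dial',atz('wrist',s([(447,265)]),.075))
print('console',atz('wrist',s([(384,232),(478,196),(517,304)]),.046))
print('plate pts',atz('wrist',s([(566,290),(266,500),(272,400)]),.012))
print('panel top corners',atz('wrist',s([(555,302),(655,378)]),.23))
E
```

```text
dial [[0.4847 0.2567 0.075 ]]
console [[0.4366 0.2144 0.046 ]
 [0.4435 0.3092 0.046 ]
 [0.5607 0.3058 0.046 ]]
plate pts [[ 0.583   0.3638  0.012 ]
 [ 0.692  -0.0773  0.012 ]
 [ 0.5667  0.0037  0.012 ]]
panel top corners [[0.4873 0.3027 0.23  ]
 [0.5586 0.3414 0.23  ]]
```

View pics/w1c.png

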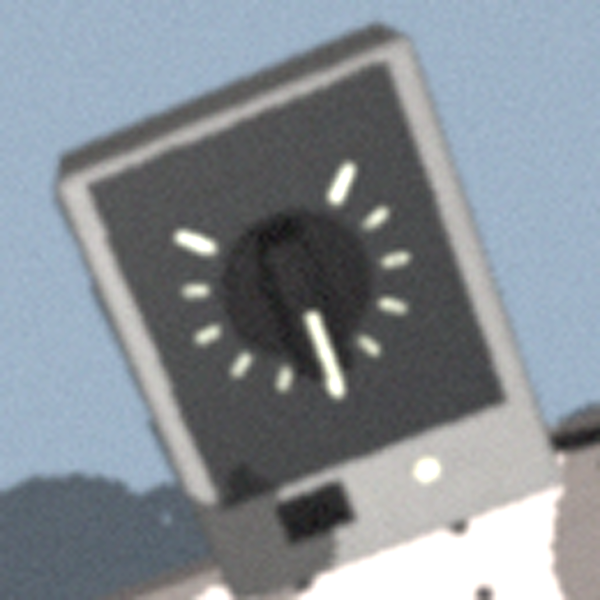

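```bash
python3 - <<'E'
from h import *
from scipy.optimize import least_squares
np.set_printoptions(precision=4,suppress=True)
px=lambda l:[(295+(u+.5)*130/600-.5,150+(v+.5)*130/600-.5) for u,v in l]
k=np.array([1,2,3,4,6,7,8,9])
P=atz('wrist',px([(375,217),(395,260),(392,305),(370,345),(284,380),(242,365),(208,335),(195,291)]),.0465)[:,:2]
f=lambda s:(P-np.c_[s[0]+s[3]*np.cos(s[2]-(k-5)*.4712),s[1]+s[3]*np.sin(s[2]-(k-5)*.4712)]).ravel()
s=least_squares(f,[.485,.255,-.05,.03]); x=s.x; print('centre,yaw,r',x[:2],np.degrees(x[2]),x[3],'res',np.abs(s.fun).max())
L=atz('wrist',px([(312,316),(325,352)]),.075)[:,:2]; print('line',L)
for q in (L[0]-x[:2],L[1]-x[:2],L[1]-L[0]): print('pointer yaw',np.degrees(np.arctan2(q[1],q[0])))
c,n=np.cos(x[2]),np.sin(x[2]); R=np.array([[c,-n],[n,c]])
print('stand',x[:2]-R@[-.15,.08])
w=np.degrees(np.arctan2(-.8912*0+.4229,-.9062)); print('tool x yaw',w)
E
```

```text
centre,yaw,r [0.4919 0.2586] -2.0235242176376516 0.02706354483452569 res 0.00035387812018589093
line [[0.4936 0.2588]
 [0.5037 0.2581]]
pointer yaw 4.690231254976027
pointer yaw -2.3837919229695825
pointer yaw -3.5890238589883676
stand [0.639  0.1734]
tool x yaw 154.98276039285312
```

Tick fit: dial axis (0.492, 0.2586), stand origin about (0.639, 0.173), yaw about -2.5°. The pointer is at mark 5, so the stated 3.9 to 5.5 start must be in divisions. I need to turn it 54° clockwise, a twist of -54°, gripping across y.

Request:
send_rows([
  [1, 1, -2, 7, 0.2],
  [2, 2, -5, 14, 0.45],
  [4.2, 3.8, -9, 22, 0.45],
  [4.2, 3.8, -13, 22, 0.45],
  [4.2, 3.8, -17, 22, 0.45],
  [4.2, 3.8, -20, 22, 0.45],
  [4.2, 3.8, -20, 22, 0.45],
  [4.2, 3.8, -20, 22, 0.45],
], grip_force=25)

```text
t: 2.0
tcp_pos: [0.4914, 0.2593, 0.1214]
ee_rot: [-0.0, 0.026, 1.0, -0.001]
ft_force: [0.5, -0.1, -0.0]
finger_gap: 0.0468
```

```bash
python3 - <<'E'
from h import *
im,d=grab('wrist'); cv2.imwrite('pics/w2.png',im); p,R=pose();print(p,np.degrees(np.arctan2(R[1,1],R[0,1])),ctrl.get_obs()['finger_gap'])
m,Rc,t=ext('wrist',np.load('last_wrist.npz'))
for X in [(.492,.2586,.075),tuple(p-[0,0,.0])]:
    c=Rc.T@(np.array(X)-t); u,_=cv2.projectPoints(c.reshape(1,3),np.zeros(3),np.zeros(3),np.array(m['K']),np.array(m['D'])); print(u.ravel())
E
```

```text
[0.49210458 0.25947166 0.12256144] 87.05683820280224 0.04672252321821609
[315.07221725 269.74490153]
[316.83772512 311.02472068]
```

View pics/w2.png

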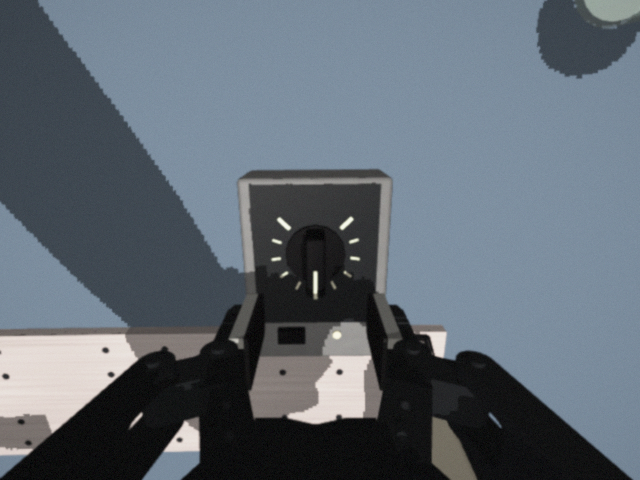

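The dial sits between the fingers with the pointer at mark 5, (316,285). I'll descend, grip and turn.

Request:
send_rows([
  [-0.2, -0.1, -3.5, 0, 0.45],
  [-0.2, -0.1, -6.5, 0, 0.45],
  [-0.2, -0.1, -6.5, 0, 0.45],
  [-0.2, -0.1, -6.5, 0, 1],
  [-0.2, -0.1, -6.5, 0, 1],
  [-0.2, -0.1, -6.5, 0, 1],
  [-0.2, -0.1, -6.5, 0, 1],
  [-0.2, -0.1, -6.5, 0, 1],
], grip_force=25)

```text
t: 2.85
tcp_pos: [0.4913, 0.2592, 0.0602]
ee_rot: [0.002, 0.026, 1.0, 0.001]
ft_force: [-1.6, 0.4, 5.9]
finger_gap: 0.0113
```

Request:
send_rows([
  [0, 0, 0.2, -7, 1],
  [0, 0, 0.2, -14, 1],
  [0, 0, 0.2, -21, 1],
  [0, 0, 0.2, -28, 1],
  [0, 0, 0.2, -35, 1],
  [0, 0, 0.2, -42, 1],
  [0, 0, 0.2, -48, 1],
  [0, 0, 0.2, -54, 1],
  [0, 0, 0.2, -54, 1],
  [0, 0, 0.2, -54, 1],
  [0, 0, 0.2, -54, 1],
])

```text
t: 3.95
tcp_pos: [0.4915, 0.2599, 0.0614]
ee_rot: [0.002, 0.477, 0.879, 0.0]
ft_force: [4.8, 5.7, -18.7]
finger_gap: 0.0113
```

Request:
send_rows([
  [0, 0, 0, 0, 0.45],
  [0, 0, 0, 0, 0.45],
  [0, 0, 0, 0, 0.45],
  [0, 0, 4, 0, 0.45],
  [0, 0, 7, 0, 0.45],
  [0, 0, 7, 0, 0.45],
  [0, 0, 7, 0, 0.45],
])

```text
t: 4.65
tcp_pos: [0.492, 0.2601, 0.1325]
ee_rot: [0.003, 0.477, 0.879, 0.001]
ft_force: [-0.6, -0.1, -0.3]
finger_gap: 0.0472
```

```bash
python3 - <<'E'
from h import *
im,d=grab('wrist'); p,R=pose();print(p,np.degrees(np.arctan2(R[1,1],R[0,1])),ctrl.get_obs()['finger_gap'])
cv2.imwrite('pics/w3.png',cv2.convertScaleAbs(cv2.resize(im[150:350,215:415],(600,600),interpolation=cv2.INTER_CUBIC),alpha=1.3,beta=15))
E
```

```text
[0.49146721 0.25985393 0.13129406] 33.07520655968825 0.04690792565979432
```

View pics/w3.png

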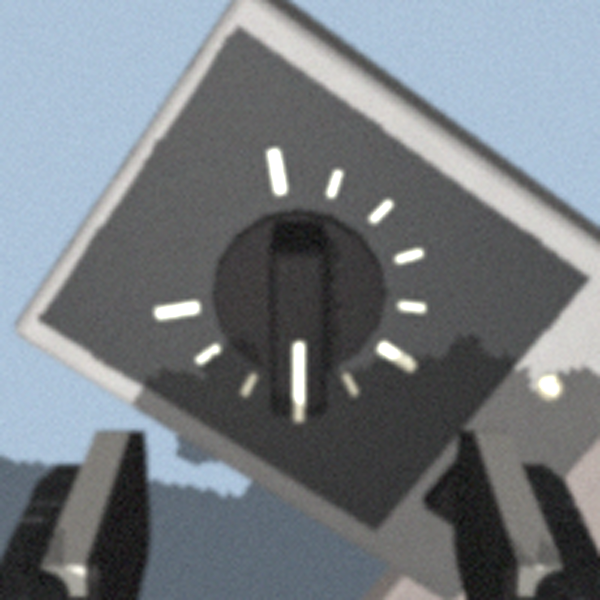

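Pointer line (298,375 to 415) is right on mark 7: ticks 5 at (398,355), 6 at (350,385) and 8 at (248,385). The fingers are clear. Now I'll go look at the rack.

Request:
send_rows([
  [0, 0, 4.5, 0, 0.45],
  [0, -1, 9, -3, 0.45],
  [0, -5, 12, -6, 0.45],
  [0, -9.5, 15, -10, 0.45],
  [0, -14, 17, -13, 0.45],
  [0, -18.8, 19, -16, 0.45],
  [0, -23.5, 21, -19, 0.45],
  [1, -28, 23, -22, 0.45],
  [1, -32.5, 23, -25, 0.45],
  [2, -37, 23, -25, 0.45],
  [3, -42, 23, -25, 0.45],
  [3, -46, 23, -25, 0.45],
])

```text
t: 5.9
tcp_pos: [0.5218, -0.2027, 0.3593]
ee_rot: [0.001, 0.656, 0.755, -0.001]
ft_force: [0.4, 0.5, -0.2]
finger_gap: 0.0469
```

Request:
send_rows([
  [0, -2, 0, 0, 0.45],
  [0, -4, 0, 0, 0.45],
  [0, -4, 0, 0, 0.45],
  [0, -4, 0, 0, 0.45],
  [0, -4, 0, 0, 0.45],
])

```text
t: 6.4
tcp_pos: [0.5219, -0.2419, 0.3591]
ee_rot: [0.001, 0.656, 0.755, -0.001]
ft_force: [-0.3, 0.3, 0.6]
finger_gap: 0.0468
```

```bash
python3 - <<'E'
from h import *
im,d=grab('wrist'); p,R=pose();print(p,np.degrees(np.arctan2(R[1,1],R[0,1])),ctrl.get_obs()['joints'])
cv2.imwrite('pics/w4.png',cv2.convertScaleAbs(cv2.resize(im,(800,600),interpolation=cv2.INTER_CUBIC),alpha=1.2,beta=10))
E
```

```text
[ 0.52185874 -0.24181919  0.35933535] 8.093222962221759 [-4.33049971e-01  2.50798051e-01  6.21679005e-01  1.94060092e+00
 -1.76655402e-03  9.96491960e-01]
```

View pics/w4.png

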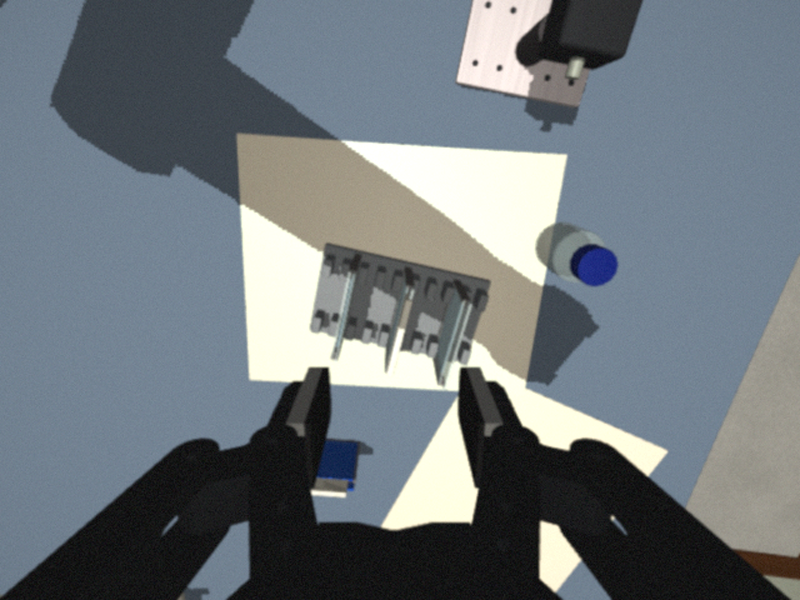

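The cassettes are at (346,308), (400,320) and (456,335) of 800x600, and the bottle is at (593,264). I'll enlarge once to confirm the comb and measure the top edge.

```bash
python3 - <<'E'
from h import *
z=np.load('last_wrist.npz');im=z['im']
cv2.imwrite('pics/w4c.png',cv2.convertScaleAbs(cv2.resize(im[185:317,240:416],(800,600),interpolation=cv2.INTER_CUBIC),alpha=1.2,beta=10))
E
```

```text
(no output)
```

View pics/w4c.png

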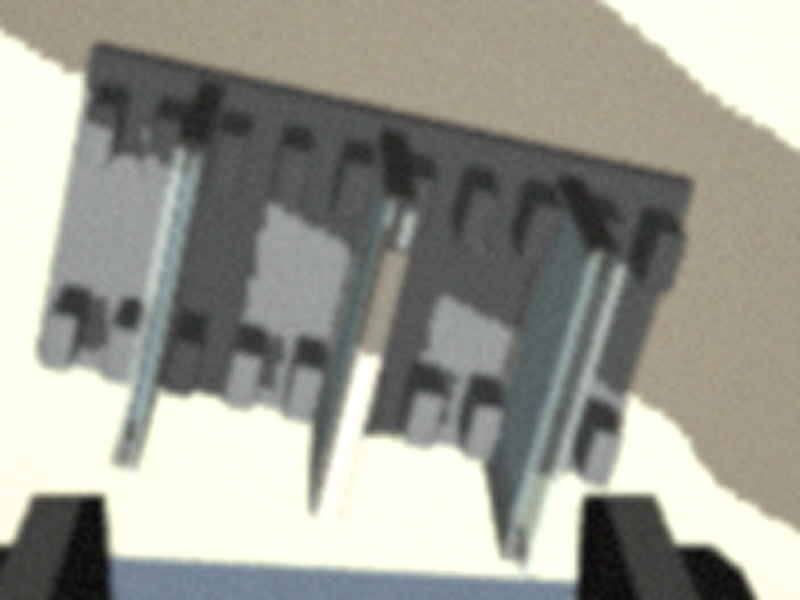

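```bash
python3 - <<'E'
from h import *
np.set_printoptions(precision=4,suppress=True)
px=lambda l:[(240+(u+.5)*.22-.5,185+(v+.5)*.22-.5) for u,v in l]
C=atz('wrist',px([(395,245),(327,515)]),.106); print('comb',C,np.linalg.norm(C[1]-C[0]),C.mean(0))
v=C[0]-C[1]; print('cassette y yaw',np.degrees(np.arctan2(v[1],v[0])))
Rk=atz('wrist',px([(97,42),(690,180),(40,360)]),.010); print('rack corners',Rk); a=Rk[1]-Rk[0]; print(np.linalg.norm(a),np.degrees(np.arctan2(a[1],a[0])),'rack centre',(Rk[1]+Rk[2])/2)
print('left top',atz('wrist',px([(187,150),(125,460)]),.094),'right',atz('wrist',px([(608,255),(517,555)]),.094))
print('bottle cap',atz('wrist',[(475,211)],.105))
E
```

```text
comb [[ 0.5424 -0.291   0.106 ]
 [ 0.5356 -0.3731  0.106 ]] 0.08240178028294826 [ 0.539 -0.332  0.106]
cassette y yaw 85.29454974160879
rack corners [[ 0.4466 -0.2688  0.01  ]
 [ 0.6419 -0.2867  0.01  ]
 [ 0.4375 -0.38    0.01  ]]
0.19615743560828325 -5.23029669862527 rack centre [ 0.5397 -0.3333  0.01  ]
left top [[ 0.484  -0.2762  0.094 ]
 [ 0.4765 -0.3702  0.094 ]] right [[ 0.6016 -0.2895  0.094 ]
 [ 0.5933 -0.3846  0.094 ]]
bottle cap [[ 0.7099 -0.2329  0.105 ]]
```

Only the middle cassette carries the white comb, (395,245) to (325,515) in the crop; its neighbours have plain tops. Its centre is (0.5395, -0.332), yaw -5°.

Request:
send_rows([
  [0.6, -3, -3, -5, 0.6],
  [1.2, -6, -6, -10, 0.6],
  [1.8, -9, -9, -13, 0.6],
  [1.8, -9, -13, -13, 0.6],
  [1.8, -9, -17, -13, 0.6],
  [1.8, -9, -20, -13, 0.6],
  [1.8, -9, -22, -13, 0.6],
  [1.8, -9, -22, -13, 0.6],
  [1.8, -9, -22, -13, 0.6],
])

```text
t: 7.35
tcp_pos: [0.5401, -0.3312, 0.1402]
ee_rot: [0.001, 0.736, 0.677, -0.001]
ft_force: [-0.9, -0.1, 0.8]
finger_gap: 0.0344
```

```bash
python3 - <<'E'
from h import *
im,d=grab('wrist'); p,R=pose();print(p,np.degrees(np.arctan2(R[1,1],R[0,1])),ctrl.get_obs()['finger_gap'])
cv2.imwrite('pics/w5.png',cv2.convertScaleAbs(im,alpha=1.2,beta=10))
E
```

```text
[ 0.54046689 -0.33155514  0.14103309] -4.862604196485481 0.034070805670178964
```

View pics/w5.png

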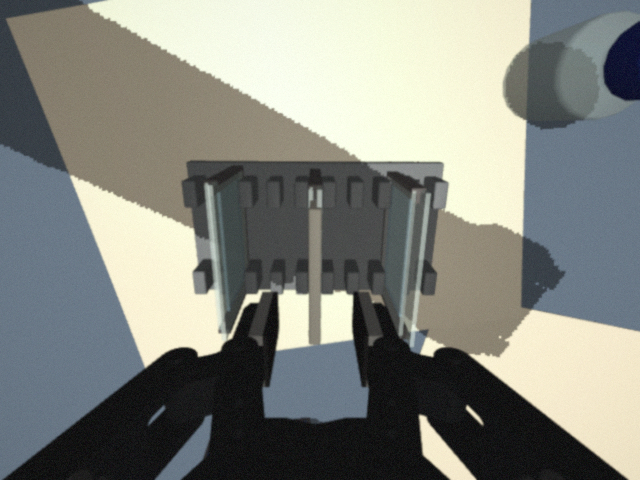

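The comb runs at u=315, centred between the pads (272 and 358), and the neighbours at about 225 and 410 are clear. I'll descend and grip.

Request:
send_rows([
  [0, 0, -2.5, 0, 0.6],
  [0, 0, -5, 0, 0.6],
  [0, 0, -7, 0, 0.6],
  [0, 0, -7, 0, 0.6],
  [0, 0, -7, 0, 1],
  [0, 0, -7, 0, 1],
  [0, 0, -7, 0, 1],
  [0, 0, -7, 0, 1],
  [0, 0, -7, 0, 1],
  [0, 0, -7, 0, 1],
], grip_force=40)

```text
t: 8.4
tcp_pos: [0.5408, -0.332, 0.0735]
ee_rot: [0.003, 0.737, 0.676, -0.0]
ft_force: [-2.6, 0.9, 5.9]
finger_gap: 0.0071
```

Request:
send_rows([
  [0, 0, 1.5, 0, 1],
  [0, 0, 4, 0, 1],
  [0, 0, 7, 0, 1],
  [0, 0, 11, 0, 1],
  [0, 0, 15, 0, 1],
  [0, 0, 19, 0, 1],
  [0, 0, 22, 0, 1],
  [0, 0, 22, 0, 1],
  [0, 0, 22, 0, 1],
], grip_force=40)

```text
t: 9.3
tcp_pos: [0.5412, -0.3322, 0.2947]
ee_rot: [0.004, 0.737, 0.676, -0.0]
ft_force: [0.4, -0.3, -1.0]
finger_gap: 0.007
```

Request:
send_rows([
  [-1, 2, 0, 3, 1],
  [-2.5, 5, 0, 9, 1],
  [-4, 9, 0, 16, 1],
  [-5.5, 13, 0, 23, 1],
  [-7, 17, 0, 30, 1],
  [-7, 21, 0, 37, 1],
  [-7, 25, 0, 44, 1],
  [-7, 29, 0, 51, 1],
  [-7, 33, 0, 58, 1],
  [-7, 37, 0, 64, 1],
  [-7, 40, 0, 70, 1],
  [-7, 41, 0, 72, 1],
])

```text
t: 10.5
tcp_pos: [0.4705, 0.08, 0.2934]
ee_rot: [0.002, 0.195, 0.981, 0.002]
ft_force: [-0.3, 0.4, -0.8]
finger_gap: 0.007
```

Request:
send_rows([
  [0, 3, 0, 6, 1],
  [0, 6, 0, 12, 1],
  [0, 8.5, 0, 17, 1],
  [0, 9.5, 0, 20.4, 1],
  [0, 9.5, 0, 20.4, 1],
  [0, 9.5, 0, 20.4, 1],
])

```text
t: 11.1
tcp_pos: [0.4704, 0.1744, 0.2928]
ee_rot: [0.001, 0.02, 1.0, 0.002]
ft_force: [-0.5, 0.3, -0.7]
finger_gap: 0.0069
```

```bash
python3 - <<'E'
from h import *
np.set_printoptions(precision=4,suppress=True)
p,R=pose();o=ctrl.get_obs();print(p,np.degrees(np.arctan2(R[1,1],R[0,1])),o['finger_gap'],o['joints'],'to target',(np.array([.639,.1734,.1815])-p)*100)
E
```

```text
[0.4704 0.1744 0.2928] 87.72699413885306 0.006928129050292438 [ 0.3532 -0.001   0.2061  1.7736  0.0031  0.3929] to target [ 16.8562  -0.0954 -11.1329]
```

Request:
send_rows([
  [3, 0, 0, 0, 1],
  [7, 0, -1, 0, 1],
  [11, 0, -3, 0, 1],
  [14.5, 0, -6, 0, 1],
  [16.9, -0.1, -9, 0, 1],
  [16.9, -0.1, -11.1, 0, 1],
  [16.9, -0.1, -11.1, 0, 1],
  [16.9, -0.1, -11.1, 0, 1],
  [16.9, -0.1, -11.1, 0, 1],
  [16.9, -0.1, -11.1, 0, 1],
])

```text
t: 12.1
tcp_pos: [0.6397, 0.1734, 0.1841]
ee_rot: [0.003, 0.02, 1.0, 0.003]
ft_force: [0.1, -0.6, -1.3]
finger_gap: 0.0069
```

```bash
python3 - <<'E'
from h import *
p,R=pose();o=ctrl.get_obs();print(p,np.degrees(np.arctan2(R[1,1],R[0,1])),o['finger_gap'],o['t'])
a,_=grab('scene'); b,_=grab('side'); w,_=grab('wrist')
c=lambda im,x,y,W,H,s: cv2.convertScaleAbs(cv2.resize(im[y:y+H,x:x+W],s,interpolation=cv2.INTER_CUBIC),alpha=1.2,beta=10)
cv2.imwrite('pics/f.png',np.hstack([c(a,310,120,160,240,(400,600)),np.vstack([c(b,230,110,160,120,(400,300)),c(w,0,0,640,480,(400,300))])]))
E
```

```text
[0.63972579 0.1733758  0.18412197] 87.70859396463143 0.0069031129686110805 12.1
```

View pics/f.png

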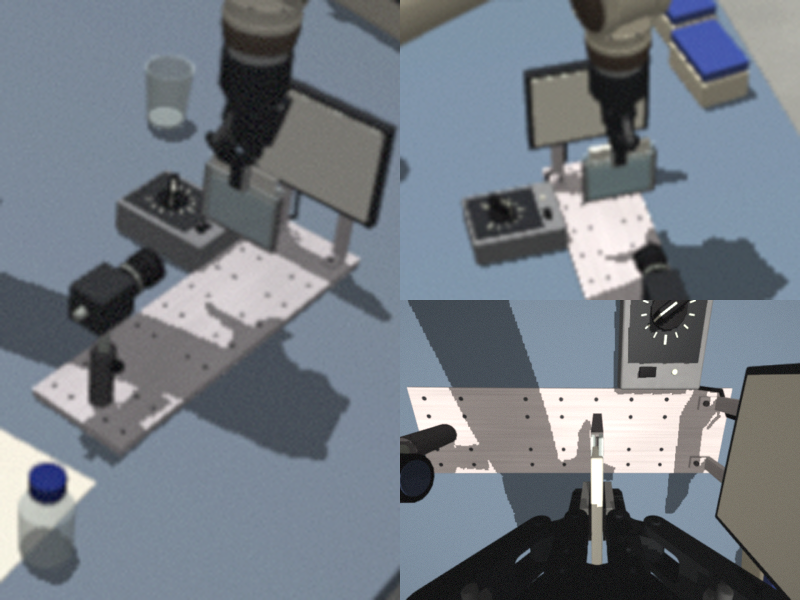

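The composite shows the cassette hanging upright with the comb on top, between the lens and the panel. Dial pointer still at 7. I'll check the centring against the stand numerically.

```bash
python3 - <<'E'
from h import *
np.set_printoptions(precision=4,suppress=True)
px=lambda l:[((u-400)*1.6,(v-300)*1.6) for u,v in l]
print('plate',atz('wrist',px([(407,387),(731,388),(470,472.5),(640,473)]),.012))
print('lens tip top/bot',atz('wrist',px([(452,426),(455,440)]),.18))
print('panel face depth',bydepth('wrist',px([(760,420),(775,480),(745,470)])))
print('panel top corner',atz('wrist',px([(749,367)]),.23))
print('comb',atz('wrist',px([(598,432),(597,560)]),.214))
print('cassette face scene depth',bydepth('scene',[(310+215*.4,120+195*.4),(310+270*.4,120+225*.4),(310+240*.4,120+210*.4),(310+222*.4,120+215*.4),(310+262*.4,120+235*.4)]))
print('bottom corners scene',atz('scene',[(310+205*.4,120+217*.4),(310+273*.4,120+248*.4)],.1205))
E
```

```text
plate [[ 0.5632 -0.0836  0.012 ]
 [ 0.581   0.3628  0.012 ]
 [ 0.6943 -0.0286  0.012 ]
 [ 0.7063  0.24    0.012 ]]
lens tip top/bot [[0.5858 0.0765 0.18  ]
 [0.5957 0.076  0.18  ]]
panel face depth [[0.6015 0.3234 0.1293]
 [0.6457 0.3216 0.1616]
 [0.6525 0.3211 0.1265]]
panel top corner [[0.5562 0.2383 0.23  ]]
comb [[0.5852 0.1753 0.214 ]
 [0.6718 0.1715 0.214 ]]
cassette face scene depth [[0.6109 0.1705 0.1602]
 [0.6864 0.1691 0.1581]
 [0.6459 0.1697 0.1576]
 [0.6225 0.1717 0.1375]
 [0.6773 0.171  0.1383]]
bottom corners scene [[0.5984 0.1748 0.1205]
 [0.6884 0.1803 0.1205]]
```

```bash
python3 - <<'E'
from h import *
np.set_printoptions(precision=4,suppress=True)
y=np.radians(-4.86+90); R=np.array([[np.cos(y),np.cos(y-np.pi/2),0],[np.sin(y),np.sin(y-np.pi/2),0],[0,0,-1]])
z=dict(p=np.array([.5405,-.3316,.141]),R=R); r,t=ray('wrist',[(315,207),(315,344)],z)
for h in (.104,.106): print(t+r*((h-t[2])/r[:,2])[:,None])
# now: top plate strip depth scan along comb column
z=np.load('last_wrist.npz'); d=z['d']
for v in range(175,430,15): print(v,bydepth('wrist',[(315.5,v)])[0])
E
```

```text
[[ 0.5431 -0.2919  0.104 ]
 [ 0.536  -0.3771  0.104 ]]
[[ 0.5432 -0.2915  0.106 ]
 [ 0.5361 -0.3757  0.106 ]]
175 [0.6029 0.1755 0.0115]
190 [0.5904 0.1751 0.1493]
205 [0.5904 0.1749 0.1828]
220 [0.5938 0.1747 0.1939]
235 [0.5991 0.1745 0.1971]
250 [0.5992 0.1744 0.2133]
265 [0.6036 0.1742 0.2164]
280 [0.6095 0.174  0.2158]
295 [0.6157 0.1737 0.2151]
310 [0.6215 0.1735 0.2157]
325 [0.6274 0.1733 0.2162]
340 [0.6344 0.173  0.2154]
355 [0.6406 0.1728 0.216 ]
370 [0.6474 0.1725 0.2159]
385 [0.6542 0.1723 0.2162]
400 [0.6617 0.172  0.216 ]
415 [0.6689 0.1717 0.2163]
```

Request:
send_rows([
  [-0.2, -0.1, -0.2, 0, 1],
  [-0.2, -0.1, -0.2, 0, 1],
  [-0.2, -0.1, -0.2, 0, 1],
  [-0.2, -0.1, -0.2, 0, 1],
  [-0.2, -0.1, -0.2, 0, 1],
])

```text
t: 12.75
tcp_pos: [0.6376, 0.1725, 0.181]
ee_rot: [0.002, 0.02, 1.0, 0.002]
ft_force: [0.4, 0.7, -0.3]
finger_gap: 0.0069
```

```bash
python3 - <<'E'
from h import *
o=ctrl.get_obs(); print(o['tcp_pos'],np.abs(o['qd']).max(),o['ft_force'],o['finger_gap']); print(ctrl.job_done())
E
```

```text
[0.63756083 0.1725298  0.18097212] 0.0012243099455805004 [ 0.36739162  0.70233352 -0.26706412] 0.006919584351792562
the job is handed in; nothing more can be done
None
```

I turned the dial from mark 5 to mark 7 and let go of it. Then I took the middle cassette, the only one with a white comb, out of the rack. I held it at the view point and handed the job in at about 12.8 s; hand-in gave no verdict.

- **Position:** just before a last nudge of 2 to 3 mm, the cassette's middle measured about (0.6405, 0.173, 0.162). I put the view point at about (0.6385, 0.172, 0.160). I didn't re-measure the cassette after the nudge.
- **Orientation:** the comb is up and the front faces the lens. The rough depth readings suggest about 3° of tilt and 1° of yaw error, near the noise.
- **Holding:** the joints were still and the finger opening was steady at 6.9 mm. I felt no contact with anything else.
- **Dial:** it was on mark 7 after release, and still there in the last picture.

**What disagreed:**
- The dial stood at mark 5 (2.36 rad), so I read the stated start of 3.9 to 5.5 as divisions rather than rad.
- My first dial position, from the scene and side pictures, was about 2 cm off; the closer wrist view replaced it.

I didn't re-measure the other cassettes, the bottle or the beaker afterwards.

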